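Press the bleed rod into the brass test socket

TASK

The brass test socket has to be bled before the next regulator goes on it. Take the blue bleed rod out of the wooden stand and push it straight down into the socket's bore, against the stiff valve inside, until its blue flange rests on the brass rim; then let go and leave it standing there. Leave the orange rod in its place in the stand.

Things in the scene. Friction and masses are not known exactly. Their poses are not given: they have to be found in the camera images.
- blue_rod: Blue bleed rod, 116 mm long, 70 g, round, starts upright. Origin: centre of the steel shaft's lower end; z runs up the rod. Shaft 10 mm in diameter, z = 0 to 50 mm; blue flange 44 mm in diameter, z = 50 to 56 mm; blue grip 22 mm in diameter, z = 56 to 116 mm, with white bands. Hangs by its flange in either hole of the stand, the shaft's end 10 mm above the bench.
- orange_rod: Rod of the same shape, size, origin and axes as the blue one, but with orange flange and grip and black bands. Hangs in the stand's other hole; to be left there.
- stand: Wooden block fixed to the bench, 75 x 190 x 60 mm high (x, y, z). Origin: centre of its underside. Two 21 mm holes run down through it at y = -55 and +55 mm. Other loose things on the bench are under 60 mm high, equipment at the sides under 145 mm.
- socket_mouth (a point): Centre of the rim of the brass socket, 70 mm above the bench; z up. Upright tube, 52 mm outside, bore 26 mm in diameter, on a 90 mm steel base bolted down. A black valve disc in the bore, 30 mm below the rim, gives way down by 20 mm when pushed with about 5 N and stays where pushed: a rod only let fall in stands 20 mm too high. The rod's flange stops on the rim.
There are look-alikes about, which are no part of the job. There is more than one size of the blue_rod; the job needs the smaller. What is shaped like the part that bears socket_mouth but green is not meant.

How it is judged:
At the end, for the whole second after the job is handed in: The blue rod stands in the socket's bore, its shaft end within 13 mm of the bore's axis and more than 42 mm below the rim (flange within 8 mm of the rim), tilted less than 0.2 rad (11 degrees), at rest and released (horizontal distance between blue_rod and socket_mouth below 0.013 m and z of blue_rod in the frame of socket_mouth below -0.042 m and angle between blue_rod's own z axis and vertical below 0.2 rad and linear speed of blue_rod below 0.02 m/s); the robot touches nothing.
It fails at once if the orange rod is moved more than 20 mm from its place in the stand (distance of orange_rod from where it was at the start of the episode above 0.02 m).
It also fails if it takes over 40 s, if anything falls off the work surface, if the arm or the gripper's body presses on something with over 40 N, if the wrist force passes 120 N, or if a joint passes its speed limit or range.

ROBOT

A 6-joint arm with a two-finger parallel gripper is mounted at the origin on the work surface. World frame = base frame: x ahead of the robot, y to its left, z up, the work surface at z = 0. Lengths are in m, angles in rad, forces in N, time in s.
With the tool pointing down it reaches from about 0.425 to 0.95 m from the base axis. Payload 3.5 kg.
Tool frame: the origin (TCP) lies at the very end of the fingers, on their centre line; the grasp point (between the pads) lies 19 mm behind it; z points along the fingers, y is the line along which they close (so a half turn about z gives the same grasp; the last joint's range is limited). The gripper opens to 85 mm and grips with 20 to 120 N. Pads are 22 mm wide; open, the fingers measure 114 mm over their backs; the gripper's body (76 mm by 85 mm) begins 54 mm behind the grasp point. The pads swing forward as they close: fully open they stand 13 mm farther back than shut.
Start: joints at [0.976, 0.286, 1.577, -0, 1.279, -0.15], TCP at [0.29, 0.609, 0.231] pointing down, gripper open.
Joint ranges: [-2.77, 2.77], [-0.9, 2.22], [0.21, 2.48], [-1.53, 4.67], [0.24, 2.81], [-2.84, 2.84]. Speed limits (rad/s): [2.79, 2.79, 3.14, 3.14, 3.14, 3.14].

INTERFACE

Orientations are given as a unit quaternion [w, x, y, z].
In Python, from cell import r, eyes, look_for gives the robot as it stands.
- The arm moves only by the tool arm_command, never from a script. Its argument "commands" is a list of rows, each an object with "slide": the shift along the tool's x, y, z in mm, a list of three; "angular": the turn, a rotation vector about the tool's x, y, z in units of 6 degrees (1.0 is 6 degrees), a list of three; "grip": the gripper command: -1 is shut, 1 is fully open, values between are in proportion. A call has 1 to 20 rows; each row shifts and turns the commanded pose from where the row before left it, along the tool's axes as they then stand; what a row does not reach is not made up. A row lasts 1/8 s, in which the tool goes at most 62.5 mm and 10.7 degrees, less where a joint would pass 70% of its speed; a pose out of reach is approached as far as the arm can. A call is refused whole if a number of a shift passes 62.5 or a number of a turn 1, either way. A call with a gripper value outside its range is refused whole. The fingers move at their own pace and stop on an object; "grip_force" is the grip in N (left out, the last holds). Time passes only in rows, so rows that do not move let the fingers close. It gives the time, the measured TCP pose, the force, the opening and the grip force at its end, in the units of the state.
- r.get_state(): the state, without advancing time (a new reading comes with each control period).
- eyes.read_camera(name): name is "scene" or "top"; returns a dict with "image" (420x560x3 uint8, red, green, blue), "intrinsics" (3x3 intrinsics, pixels), "R" (3x3) and "t" (3): a world point X has camera coordinates R X + t. Camera axes: x right, y down, z forward; pixel columns grow to the right and rows downward; lengths in m; the calibration is good to about 2 mm. A picture is of the moment at which its call begins. There is no depth.
- r.close_job(): hands the job in; it is judged then, once.
Trained networks look in a picture, given as the dict that the camera call returned (one of the last four; its "shot" number tells which), for a name from the list of things; names that differ only in an ending like _2 or _b are one class to them, and where a whole thing is asked for, a point or a joint stands for the part that bears it (a point fixed in the world has none). Each returns a list of dicts, best first, with "conf" (0 to 1); they miss things now and then, are a little off and sometimes report something else, mostly with a low value. They report only what shows in the picture. A call takes as long as a camera call. They do not tell look-alikes from the thing itself.
- look_for(query, picture): "at" ([row, column] in pixels, amid what is visible of it).
The state is a dict: "clock": time; "q": joint angles; "joint_vel": joint speeds; "effort": joint torques, N m; "tool_pos": TCP position; "eef_rot": TCP orientation; "contact_force": force on the tool from outside, world axes, zero at the start; "moment": the same for the moment, N m; "opening": finger opening in m; "finger_force": force on a finger pad.
Only numpy, scipy, OpenCV 4.12 (cv2) and the standard library are available. Lean on these libraries where they do the work, as an engineer would, in place of code of your own. Each camera call takes 0.05 s, during which the arm holds its last target. There are 200 camera calls.

## Working session

There is one attempt and no reset: what is moved stays moved. The work goes in short steps, Python scripts to look and compute and a tool call to move; the robot and the scene stay as the last step left them, time stands still between calls to the robot, and variables do not carry over. Pictures are saved under pics/ and viewed, at most 10 in all, crops included, and the job is handed in when it is done.

Besides the shell and the picture viewer there is one more tool, called after "Emit:" as name(argument=value, ...), one argument or row to a line, values as JSON. arm_command: Moves the arm, as the interface text tells. Its arguments: {"type":"object","properties":{"commands":{"type":"array"},"grip_force":{"type":"number"}},"required":["commands"]}

```bash
mkdir -p pics
python3 - <<'E'
from cell import r, eyes, look_for
import cv2, pickle
P={}
for n in ("scene","top"):
    p=eyes.read_camera(n); P[n]=p
    cv2.imwrite(f"pics/{n}0.png",p["image"][:,:,::-1])
    for q in ("blue_rod","orange_rod","stand","socket_mouth"):
        print(n,q,[( [round(float(v)) for v in d["at"]],round(d["conf"],2)) for d in look_for(q,p)])
pickle.dump(P,open("p0.pkl","wb"))
s=r.get_state();print(s["tool_pos"],s["eef_rot"],s["opening"],s["clock"])
E
```

```text
scene blue_rod [([294, 250], 0.82), ([258, 216], 0.73)]
scene orange_rod [([284, 145], 0.95)]
scene stand [([304, 179], 0.85)]
scene socket_mouth [([192, 318], 0.92), ([228, 360], 0.87)]
top blue_rod [([206, 361], 0.77), ([147, 363], 0.56)]
top orange_rod [([209, 427], 0.84)]
top stand [([212, 386], 0.78)]
top socket_mouth [([198, 187], 0.75), ([292, 169], 0.66)]
[0.2903742  0.60931021 0.23127473] [ 3.76006384e-06  2.20544013e-01  9.75377022e-01 -5.61901876e-05] 0.08573782164432038 0.5
```

View pics/scene0.png

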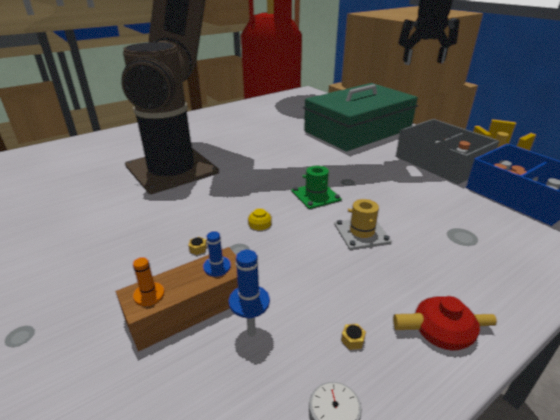

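View pics/top0.png

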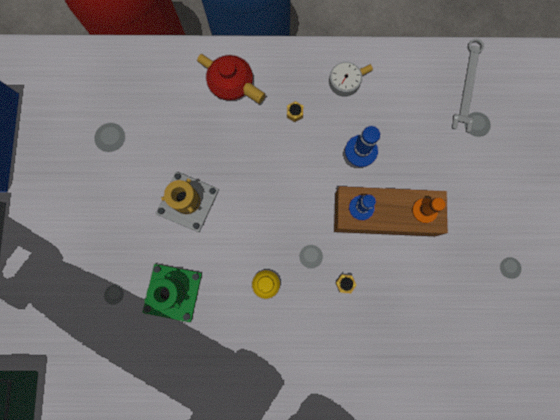

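Scene view: the small blue rod is in the stand at (254,215), with orange at (280,147). The large blue look-alike stands free at (285,249). The brass socket is at (218,364) and the green look-alike at (183,317). In the top view these are small blue (206,362), large blue (147,363), brass (195,180) and green (292,167). I choose the blue rod in the stand and the brass socket, and check both in a close crop.

Run:
```python
import pickle,cv2,numpy as np
P=pickle.load(open("p0.pkl","rb"))
def c(n,r,k): # 48x64 crop ->x6
    return cv2.resize(P[n]["image"][r-24:r+24,k-32:k+32,::-1],None,fx=6,fy=6,interpolation=cv2.INTER_CUBIC)
im=np.vstack([np.hstack([c("scene",250,225),c("scene",220,362)]),np.hstack([c("top",207,365),c("top",198,185)])])
print(im.shape);cv2.imwrite("pics/crop0.png",im)
```

```text
(576, 768, 3)
```

View pics/crop0.png

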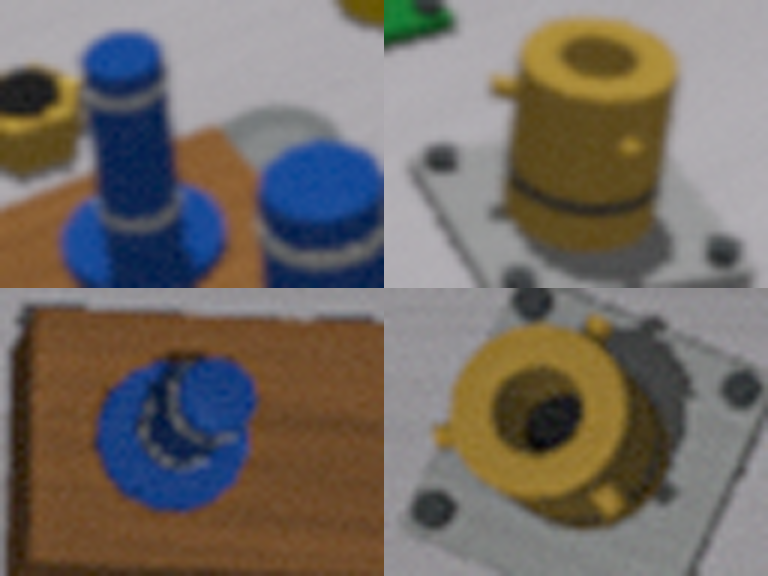

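The crop shows four things: the small blue rod seated by its flange in the stand, its white bands, the large blue one separate in front, and the brass socket with its black valve. Next I triangulate.

```bash
cat > h.py <<'E'
import numpy as np
from scipy.optimize import least_squares
def proj(p,X):
    c=p["R"]@X+np.ravel(p["t"]); u=p["intrinsics"]@c; return u[:2]/u[2]
def tri(ps,rcs):
    f=lambda X:np.concatenate([proj(p,X)-[c,r] for p,(r,c) in zip(ps,rcs)])
    s=least_squares(f,[.6,0,.05]); return s.x,np.abs(s.fun).max()
def onplane(p,rc,z):
    d=p["R"].T@np.linalg.solve(p["intrinsics"],[rc[1],rc[0],1]); o=-p["R"].T@np.ravel(p["t"])
    return o+d*(z-o[2])/d[2]
E
python3 - <<'E'
import pickle,numpy as np
from h import *
np.set_printoptions(precision=4,suppress=True)
P=pickle.load(open("p0.pkl","rb"));ps=[P["scene"],P["top"]]
for n,a,b in [("bluetop",(235.6,213),(200.1,368.8)),("flange",(265,216.8),(206.6,361.3)),("rim",(205.9,365.4),(194.3,178.6)),("bigtop",(258,248),(134,371)),("bigflange",(301,249),(151,361)),("orangetop",(264,143),(205,438))]:
    print(n,*tri(ps,[a,b]))
    if n=="rim":print(onplane(ps[0],a,.07),onplane(ps[1],b,.07))
    if n=="bluetop":print(onplane(ps[0],a,.126),onplane(ps[1],b,.126))
for rc in [(186,337),(190,447),(234,447),(232,334)]:print("standcorner",onplane(ps[1],rc,.06))
E
```

```text
bluetop [ 0.4831 -0.1135  0.1239] 0.09547208948993102
[ 0.4857 -0.1145  0.126 ] [ 0.4826 -0.1132  0.126 ]
flange [ 0.4832 -0.1131  0.0649] 0.05308693861755387
rim [0.5035 0.2032 0.0679] 0.2508913257989889
[0.5058 0.2012 0.07  ] [0.5028 0.2024 0.07  ]
bigtop [ 0.5838 -0.1137  0.1496] 0.7754071184612599
bigflange [ 0.5821 -0.1144  0.0692] 0.16090936312679105
orangetop [ 0.4773 -0.222   0.1197] 1.7083329131517644
standcorner [ 0.5208 -0.0724  0.06  ]
standcorner [ 0.5142 -0.2658  0.06  ]
standcorner [ 0.4365 -0.2608  0.06  ]
standcorner [ 0.4394 -0.0657  0.06  ]
```

Emit:
arm_command(
  commands=[
    {"slide": [0,0,0],"angular": [0,0,-0.85],"grip": 1},
    {"slide": [0,0,0],"angular": [0,0,-0.85],"grip": 1},
    {"slide": [0,0,0],"angular": [0,0,-0.85],"grip": 1},
    {"slide": [0,0,0],"angular": [0,0,-0.85],"grip": 1},
    {"slide": [0,0,0],"angular": [0,0,-0.85],"grip": 1},
    {"slide": [-30,-40,0],"angular": [0,0,0],"grip": 1},
    {"slide": [-30,-40,0],"angular": [0,0,0],"grip": 1},
    {"slide": [-30,-40,0],"angular": [0,0,0],"grip": 1},
    {"slide": [-30,-40,0],"angular": [0,0,0],"grip": 1},
    {"slide": [-30,-40,0],"angular": [0,0,0],"grip": 1},
    {"slide": [-30,-40,0],"angular": [0,0,0],"grip": 1},
    {"slide": [-1,-53,0],"angular": [0,0,0],"grip": 1},
    {"slide": [-1,-53,0],"angular": [0,0,0],"grip": 1},
    {"slide": [-1,-53,0],"angular": [0,0,0],"grip": 1},
    {"slide": [-1,-53,0],"angular": [0,0,0],"grip": 1},
    {"slide": [-1,-53,0],"angular": [0,0,0],"grip": 1},
    {"slide": [-1,-53,0],"angular": [0,0,0],"grip": 1},
    {"slide": [-1,-53,0],"angular": [0,0,0],"grip": 1},
    {"slide": [-1,-53,0],"angular": [0,0,0],"grip": 1},
    {"slide": [-1,-53,0],"angular": [0,0,0],"grip": 1},
  ],
  grip_force=60,
)

```text
clock: 3.0
tool_pos: [0.4795, -0.1094, 0.2318]
eef_rot: [0.001, -0.0, 1.0, -0.0]
contact_force: [0.5, 0.4, 0.4]
opening: 0.0857
finger_force: 0.0
```

Emit:
arm_command(
  commands=[
    {"slide": [-4,-4,15],"angular": [0,0,0],"grip": 1},
    {"slide": [0,0,30],"angular": [0,0,0],"grip": 1},
    {"slide": [0,0,20],"angular": [0,0,0],"grip": 1},
    {"slide": [0,0,0],"angular": [0,0,0],"grip": 1},
  ],
)

```text
clock: 3.5
tool_pos: [0.4822, -0.1101, 0.1639]
eef_rot: [-0.002, -0.001, 1.0, 0.001]
contact_force: [0.8, -0.6, 0.4]
opening: 0.0857
finger_force: 0.0
```

Run:
```python
from cell import r, eyes
import cv2,numpy as np
a=[]
for n,R,C in (("scene",240,225),("top",205,370)):
    p=eyes.read_camera(n)
    a.append(cv2.resize(p["image"][R-60:R+60,C-45:C+45,::-1],None,fx=4,fy=4,interpolation=cv2.INTER_CUBIC))
cv2.imwrite("pics/pre.png",np.hstack(a)); print(r.get_state()["tool_pos"])
```

```text
[ 0.48384435 -0.11101364  0.16665028]
```

View pics/pre.png

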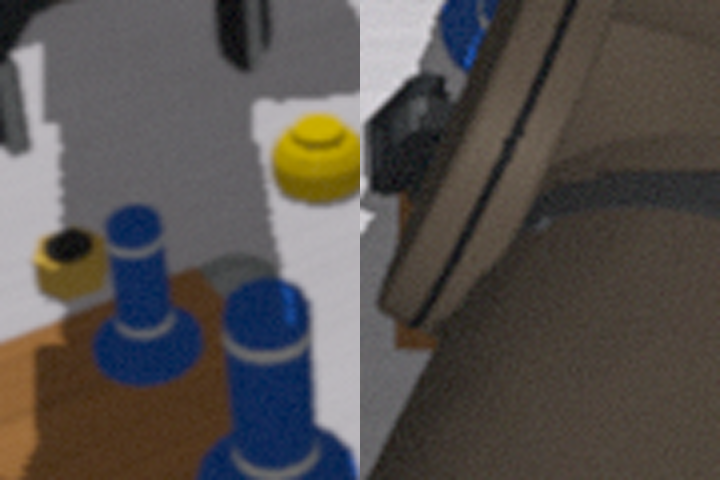

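The scene view shows the fingers straddling the rod, at about (40,235) and (85,10) in the crop. The arm hides it in the top view. I descend and grip.

Emit:
arm_command(
  commands=[
    {"slide": [0,-1,30],"angular": [0,0,0],"grip": 1},
    {"slide": [0,-1,30],"angular": [0,0,0],"grip": 1},
    {"slide": [0,0,27],"angular": [0,0,0],"grip": 1},
    {"slide": [0,0,0],"angular": [0,0,0],"grip": 1},
    {"slide": [0,0,0],"angular": [0,0,0],"grip": -1},
    {"slide": [0,0,0],"angular": [0,0,0],"grip": -1},
    {"slide": [0,0,0],"angular": [0,0,0],"grip": -1},
    {"slide": [0,0,0],"angular": [0,0,0],"grip": -1},
    {"slide": [0,0,0],"angular": [0,0,0],"grip": -1},
    {"slide": [0,0,0],"angular": [0,0,0],"grip": -1},
    {"slide": [0,0,0],"angular": [0,0,0],"grip": -1},
    {"slide": [0,0,0],"angular": [0,0,0],"grip": -1},
  ],
  grip_force=60,
)

```text
clock: 5.1
tool_pos: [0.4842, -0.114, 0.0803]
eef_rot: [0.001, -0.0, 1.0, -0.0]
contact_force: [-2.0, -0.0, 5.7]
opening: 0.0206
finger_force: 58.5
```

Emit:
arm_command(
  commands=[
    {"slide": [0,0,-20],"angular": [0,0,0],"grip": -1},
    {"slide": [0,0,-25],"angular": [0,0,0],"grip": -1},
    {"slide": [0,0,-30],"angular": [0,0,0],"grip": -1},
    {"slide": [0,0,-30],"angular": [0,0,0],"grip": -1},
    {"slide": [0,0,-25],"angular": [0,0,0],"grip": -1},
    {"slide": [-3,40,0],"angular": [0,0,0],"grip": -1},
    {"slide": [-3,45,0],"angular": [0,0,0],"grip": -1},
    {"slide": [-3,45,0],"angular": [0,0,0],"grip": -1},
    {"slide": [-3,45,0],"angular": [0,0,0],"grip": -1},
    {"slide": [-3,45,0],"angular": [0,0,0],"grip": -1},
    {"slide": [-3,45,0],"angular": [0,0,0],"grip": -1},
    {"slide": [-1,35,0],"angular": [0,0,0],"grip": -1},
    {"slide": [0,17,0],"angular": [0,0,0],"grip": -1},
    {"slide": [0,0,0],"angular": [0,0,0],"grip": -1},
    {"slide": [0,0,0],"angular": [0,0,0],"grip": -1},
  ],
)

```text
clock: 6.98
tool_pos: [0.5025, 0.2024, 0.209]
eef_rot: [-0.0, 0.0, 1.0, -0.0]
contact_force: [0.4, -0.3, -1.0]
opening: 0.0206
finger_force: 58.8
```

Run:
```python
from cell import r, eyes
import cv2,numpy as np,pickle
a=[];P={}
for n,R,C in (("scene",190,362),("top",195,185)):
    p=eyes.read_camera(n);P[n]=p
    a.append(cv2.resize(p["image"][R-60:R+60,C-45:C+45,::-1],None,fx=4,fy=4,interpolation=cv2.INTER_CUBIC))
pickle.dump(P,open("p1.pkl","wb"))
cv2.imwrite("pics/over.png",np.hstack(a)); print(r.get_state()["tool_pos"])
```

```text
[0.50262979 0.20225963 0.20924727]
```

View pics/over.png

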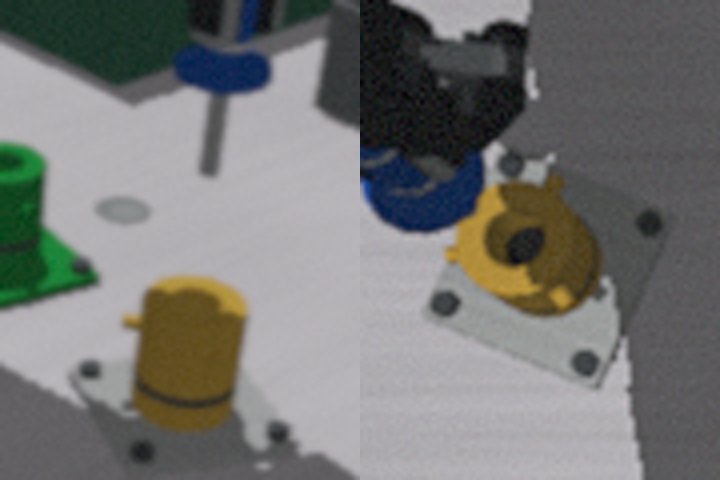

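The rod hangs over the socket. In the scene crop the shaft end is at (209,172) and the flange at (222,70). In the top crop the flange is at about (425,190). I compare these with the prediction for a vertical rod.

Run:
```python
import pickle,numpy as np
from h import *
np.set_printoptions(precision=4,suppress=True)
P=pickle.load(open("p1.pkl","rb"))
X=np.array([.5026,.2022,.139])
def crop(n,X):
    R,C={"scene":(190,362),"top":(195,185)}[n]
    u=proj(P[n],X); o=(u-[C-45,R-60]+.5)*4-.5
    return o+([360,0] if n=="top" else 0)
for z in (0,.05,.053,.056):
    print(z,crop("scene",X+[0,0,z]),crop("top",X+[0,0,z]))
for rad,z in ((.022,.053),(.005,0)):
    a=np.linspace(0,6.283,60)
    for n in("scene","top"):
        q=np.array([crop(n,X+[rad*np.cos(t),rad*np.sin(t),z]) for t in a]);print(n,z,q.min(0),q.max(0))
for d in np.eye(3)*.01: print(crop("scene",X+d)-crop("scene",X))
```

```text
0 [209.7527 176.7588] [469.4734 202.1806]
0.05 [224.0634  77.6481] [428.5136 169.7589]
0.053 [224.9587  71.4477] [425.8267 167.6321]
0.056 [225.8583  65.2174] [423.1114 165.4827]
scene 0.053 [174.9154  51.4332] [275.524   92.5739]
top 0.053 [363.6024 107.7356] [487.9957 228.2304]
scene 0 [198.8249 171.6975] [220.7126 181.883 ]
top 0 [456.545  189.6195] [482.3979 214.7597]
[16.1197  8.334 ]
[14.8795 -5.9321]
[  2.7731 -19.2052]
```

The rod is vertical and within about 2 mm of the bore axis. I lower it.

Emit:
arm_command(
  commands=[
    {"slide": [-1,1,20],"angular": [0,0,0],"grip": -1},
    {"slide": [0,0,25],"angular": [0,0,0],"grip": -1},
    {"slide": [0,0,20],"angular": [0,0,0],"grip": -1},
    {"slide": [0,0,15],"angular": [0,0,0],"grip": -1},
    {"slide": [0,0,10],"angular": [0,0,0],"grip": -1},
    {"slide": [0,0,5],"angular": [0,0,0],"grip": -1},
    {"slide": [0,0,5],"angular": [0,0,0],"grip": -1},
    {"slide": [0,0,5],"angular": [0,0,0],"grip": -1},
    {"slide": [0,0,4],"angular": [0,0,0],"grip": -1},
    {"slide": [0,0,4],"angular": [0,0,0],"grip": -1},
    {"slide": [0,0,0],"angular": [0,0,0],"grip": -1},
  ],
)

```text
clock: 8.45
tool_pos: [0.5039, 0.2044, 0.0963]
eef_rot: [0.001, -0.0, 1.0, 0.0]
contact_force: [1.3, 0.0, 1.9]
opening: 0.0211
finger_force: 59.2
```

Emit:
arm_command(
  commands=[
    {"slide": [0,0,2],"angular": [0,0,0],"grip": -1},
    {"slide": [0,0,2],"angular": [0,0,0],"grip": -1},
    {"slide": [0,0,2],"angular": [0,0,0],"grip": -1},
    {"slide": [0,0,0],"angular": [0,0,0],"grip": -1},
  ],
)

```text
clock: 8.95
tool_pos: [0.5039, 0.2044, 0.0903]
eef_rot: [0.001, -0.0, 1.0, 0.0]
contact_force: [1.5, -0.7, 3.1]
opening: 0.0204
finger_force: 59.4
```

Emit:
arm_command(
  commands=[
    {"slide": [0,0,1],"angular": [0,0,0],"grip": -1},
    {"slide": [0,0,1],"angular": [0,0,0],"grip": -1},
    {"slide": [0,0,1],"angular": [0,0,0],"grip": -1},
    {"slide": [0,0,0],"angular": [0,0,0],"grip": -1},
  ],
)

```text
clock: 9.45
tool_pos: [0.5041, 0.2045, 0.0902]
eef_rot: [-0.0, -0.0, 1.0, -0.0]
contact_force: [-4.8, -2.3, 17.6]
opening: 0.0206
finger_force: 60.6
```

Run:
```python
from cell import r, eyes
import cv2,numpy as np
a=[]
for n,R,C in (("scene",190,362),("top",195,185)):
    p=eyes.read_camera(n)
    a.append(cv2.resize(p["image"][R-60:R+60,C-45:C+45,::-1],None,fx=4,fy=4,interpolation=cv2.INTER_CUBIC))
cv2.imwrite("pics/in.png",np.hstack(a)); print(r.get_state()["tool_pos"],r.get_state()["contact_force"])
```

```text
[0.5040933  0.20447272 0.09023939] [-4.81243989 -2.44270463 17.22790587]
```

View pics/in.png

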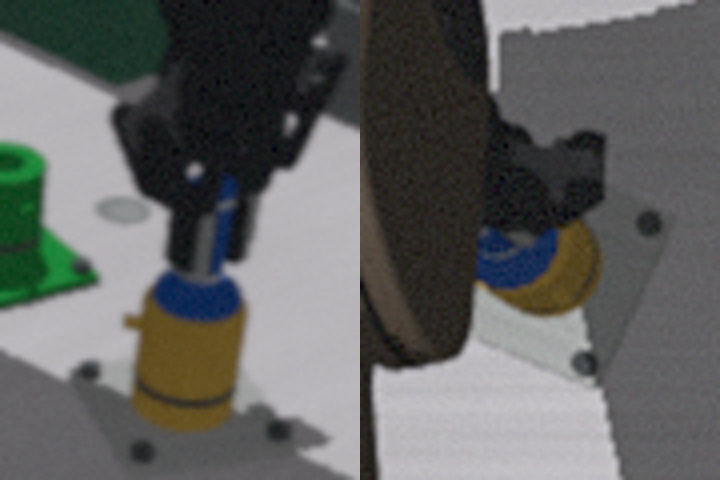

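The flange sits on the rim at about (200,295), and the push stops dead at 17 N. I release and retreat.

Emit:
arm_command(
  commands=[
    {"slide": [0,0,-2],"angular": [0,0,0],"grip": -1},
    {"slide": [0,0,0],"angular": [0,0,0],"grip": 1},
    {"slide": [0,0,0],"angular": [0,0,0],"grip": 1},
    {"slide": [0,0,0],"angular": [0,0,0],"grip": 1},
    {"slide": [0,0,0],"angular": [0,0,0],"grip": 1},
    {"slide": [0,0,0],"angular": [0,0,0],"grip": 1},
    {"slide": [0,0,0],"angular": [0,0,0],"grip": 1},
    {"slide": [0,0,0],"angular": [0,0,0],"grip": 1},
    {"slide": [0,0,-15],"angular": [0,0,0],"grip": 1},
    {"slide": [0,0,-30],"angular": [0,0,0],"grip": 1},
    {"slide": [0,0,-40],"angular": [0,0,0],"grip": 1},
    {"slide": [0,0,-40],"angular": [0,0,0],"grip": 1},
    {"slide": [0,0,-30],"angular": [0,0,0],"grip": 1},
    {"slide": [0,0,0],"angular": [0,0,0],"grip": 1},
  ],
)

```text
clock: 11.3
tool_pos: [0.5053, 0.2048, 0.2489]
eef_rot: [0.004, -0.0, 1.0, 0.001]
contact_force: [0.8, 0.2, 0.1]
opening: 0.0856
finger_force: 0.0
```

Run:
```python
from cell import r, eyes
import cv2,numpy as np
a=[]
for n,R,C in (("scene",190,362),("top",195,185)):
    p=eyes.read_camera(n)
    a.append(cv2.resize(p["image"][R-60:R+60,C-45:C+45,::-1],None,fx=4,fy=4,interpolation=cv2.INTER_CUBIC))
cv2.imwrite("pics/out.png",np.hstack(a)); print(r.get_state()["tool_pos"],r.get_state()["opening"])
```

```text
[0.50328878 0.2043143  0.24440414] 0.08502011677631621
```

View pics/out.png

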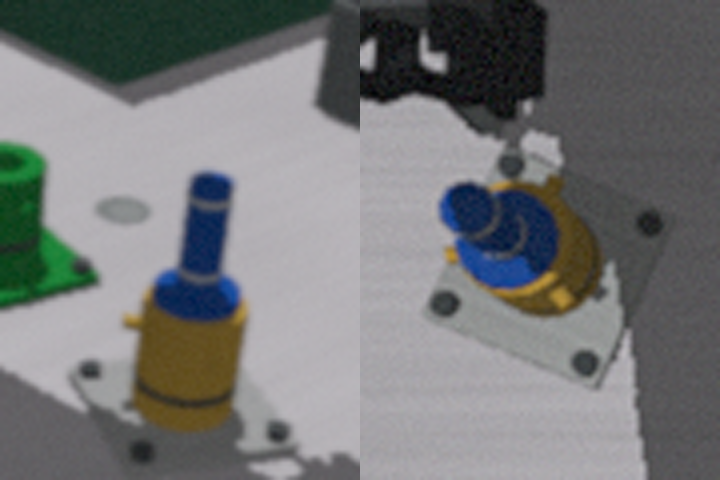

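The rod stands upright with its flange on the brass rim, at about (198,293), and the gripper is clear.

```bash
python3 -c "
from cell import r
print(r.close_job())"
```

```text
the job is handed in; nothing more can be done
None
```

The small blue bleed rod is pushed fully into the brass socket and stands released with its flange on the rim, the orange rod was not touched, and the job is handed in; no verdict came back.

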